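# Roll an idler shaft onto its flats against the gauge fence

### The job

The idler shaft lies on the two rails of the gauge cradle, close to the fence, with the milled flats at its two ends facing up. Roll it over along the rails, without lifting it off them, so that it lies on its flats (flats face down on the rails), then slide it back until it rests square against the fence at both ends. Leave it there, let go, and leave the other things on the bench where they are.

Things in the scene. Friction and masses are not known exactly. Their poses are not given: they have to be found in the camera images.
- shaft: Plain steel idler shaft across the rails, 32 mm diameter, 180 mm long, 0.6 to 1 kg. Origin on its axis at mid-length, x along the axis. The middle 100 mm is fully round; each end has one flat, 40 mm long, 23 mm wide, milled 5 mm deep (11 mm from the axis). Both flats face the shaft's own +z, which points up at the start. Dry friction and some rolling drag; left gently, it stays.
- shaft_a (a point): Point on the shaft's axis at its x = -70 mm, middle of one flat end. From flats up the shaft rolls on its round side for some 133 degrees (37 mm of travel), tips over the edge of its flats and drops on them: its axis is then 11 mm, not 16 mm, above the rail tops and some 49 mm from its start.
- shaft_b (a point): Point on the shaft's axis at its x = +70 mm, middle of the other flat end. On its flats the shaft slides and does not tip when pushed level at mid-length with a finger that reaches below its axis (friction about 0.5 to 0.7). Pressed from above at mid-length with 5 to 15 N and dragged level, it rolls half as far as the finger moves.
- cradle: Fixed gauge cradle. Origin at the underside of its base plate, on the bench; x along the shaft, y along the rails towards the fence, z up. Base plate 240 mm in x, y = -165 to +145 mm, 10 mm thick. Two level steel rails, 16 mm wide, centred at x = -70 and +70 mm, y = -95 to +85 mm, tops at z = 30 mm. End stops 8 mm higher at y = -95 mm.
- fence (a point): Centre of the fence face at rail-top height (cradle x 0, y +85, z 30 mm). The fence is an upright plate across both rails, 190 mm long, 10 mm thick, top 30 mm above the rails, 2 mm below the top of the shaft while it is on its round side. At the start the gap from shaft to fence is 2 to 8 mm, too narrow for a finger.
- home (a point): Where the middle of the shaft's axis belongs: cradle x 0, y +69, z 41 mm, the shaft parallel to the fence and touching it. Behind the fence (cradle y 95 to 145 mm) stand a fixed dial gauge up to z = 84 mm and a brass knob up to z = 55 mm.
- race: Chrome bearing race, ring 52 mm across, 16 mm high, loose on the cradle's base plate. Bystander. Origin at the centre of its underside.
- cup_a: Black polymer seal cup, 44 mm across, 22 mm high, loose on the cradle's base plate. Bystander. Origin at the centre of its underside.
- cup_b: Black polymer seal cup like the other, on the bench to the left. Bystander. Origin at the centre of its underside.
- end_plate: Rusty round idler end plate, 130 mm across, 22 mm high, on the bench to the right. Bystander. Origin at the centre of its underside.
- spanner: Spanner lying on the bench to the left. Bystander. Origin at the centre of its underside.
- mallet: Hammer lying on the bench to the right. Bystander. Origin at the centre of its underside.
- tin: Closed steel tin, 60 mm across, 75 mm high, on the bench to the left. Bystander. Origin at the centre of its underside.
There are look-alikes about, which are no part of the job. Several things have the shape of the shaft; the one meant has the colours described above.

How it is judged:
On the way:
1. the shaft has been rolled over and sits on its flats on the rails (angle between shaft's own z axis and vertical above 2.99 rad and z of shaft in the frame of cradle between 0.0375 and 0.0445 m), for 0.2 s.
At the end, for the whole second after the job is handed in: The shaft rests still on its flats on both rails (flats facing down within about 8 degrees, axis 37.5 to 44.5 mm above the underside of the cradle), within 3 mm of the fence at both rails, and within 12 mm of the middle of the cradle along its length (all of step 1 and y of each of shaft_a, shaft_b in the frame of cradle above 0.066 m and x of shaft in the frame of cradle between -0.012 and 0.012 m and linear speed of shaft below 0.01 m/s); the robot touches nothing.
It fails at once if the shaft is lifted off the rails (its axis more than 12 mm above rolling height) (z of shaft in the frame of cradle above 0.058 m).
It fails at once if another thing on the bench or cradle is shifted by more than 25 mm (distance of any of race, cup_a, cup_b, end_plate, spanner, mallet, tin from where it was at the start of the episode above 0.025 m).
It also fails if it takes over 61 s, if anything falls off the work surface, if the arm or the gripper's body presses on something with over 40 N, if the wrist force passes 120 N, or if a joint passes its speed limit or range.

### The arm

A 6-joint arm with a two-finger parallel gripper is mounted at the origin on the work surface. World frame = base frame: x ahead of the robot, y to its left, z up, the work surface at z = 0. Lengths are in m, angles in rad, forces in N, time in s.
With the tool pointing down it reaches from about 0.325 to 0.85 m from the base axis. Payload 15.5 kg.
Tool frame: the origin (TCP) lies midway between the tips of the shut fingers; the grasp point (between the pads) lies 19 mm behind it; z points along the fingers, y is the direction in which the jaws open and shut (so a half turn about z gives the same grasp; the last joint's range is limited). The gripper opens to 91 mm and grips with 3 to 60 N. Pads are 32 mm wide; open, the fingers measure 118 mm over their backs; the gripper's body (76 mm by 178 mm) begins 60 mm behind the grasp point.
Start: joints at [1.234, 0.494, 1.345, -0, 1.302, -0.096], TCP at [0.15, 0.607, 0.214] pointing down, gripper open.
Joint ranges: [-2.91, 2.91], [-0.82, 2.16], [0.22, 2.67], [-1.22, 4.37], [0.12, 2.79], [-3.08, 3.08]. Speed limits (rad/s): [1.89, 1.89, 2.57, 3.01, 3.01, 3.01].

### API

Orientations are given as a unit quaternion [x, y, z, w].
In Python, from bench import observe, read_camera, camera_info, sign_off, spot_in, tip_of gives the robot as it stands. The module is installed in compiled form; this text tells all that it offers.
- The arm moves only by the tool drive_tool, never from a script. Its argument "steps" is a list of rows, each an object of numbers: "fingers": the finger opening in mm, from 0 to 91.2; "x", "y", "z": the shift along the tool's x, y, z in mm; "wx", "wy", "wz": the turn, a rotation vector about the tool's x, y, z in degrees. In form: [{"fingers": .., "x": .., "y": .., "z": .., "wx": .., "wy": .., "wz": ..}, ...]. A call has 1 to 5 rows; each row is the pose to reach, as a shift and turn from the pose commanded when the call began, along the tool's axes at that moment; what a row does not reach only later rows make up. A row lasts 1/12 s, in which the tool goes at most 41.7 mm and 7.16 degrees, less where a joint would pass 70% of its speed; a pose out of reach is approached as far as the arm can. A call with a gripper value outside its range is refused whole. The fingers move at their own pace and stop on an object; "force" is the grip in N (left out, the last holds). Time passes only in rows, so rows that repeat a pose let the fingers close. It gives the time, the measured TCP pose, the force and the opening at its end, in the units of the state.
- observe(): the state, without advancing time (a new reading comes with each control period).
- read_camera(name): name is "scene" or "side" or "wrist"; returns (picture, depth): 420x560x3 uint8, red, green, blue; 420x560 float32, m along the optical axis (not along the pixel's ray), 0 where there is no reading.
- camera_info(name): a dict with "fx", "fy", "cx", "cy" (pixels), "eye" and "attitude" of the camera in the world; the wrist camera has in their place "T_tool_cam" (4x4, takes a point from camera to tool coordinates, whose origin is the TCP and whose axes are the flange's). Camera axes: x right, y up, looking along -z (the intrinsics and any distortion apply to the point x, -y, -z); pixel columns grow to the right and rows downward; lengths in m; the calibration is good to about 2 mm. A picture is of the moment at which its call begins: read the wrist's pose just before it. camera_info takes no time and is no camera call.
- sign_off(): hands the job in, once; it reports no verdict.
Trained networks look in the newest picture that a camera, given by its name, has taken for a name from the list of things; names that differ only in an ending like _2 or _b are one class to them, and where a whole thing is asked for, a point or a joint stands for the part that bears it (a point fixed in the world has none). Each returns a list of dicts, best first, with "conf" (0 to 1); they miss things now and then, are a little off and sometimes report something else, mostly with a low value. They report only what shows in the picture. A call takes as long as a camera call. They do not tell look-alikes from the thing itself.
- spot_in(camera, thing): "extent" ([left, top, right, bottom] in pixels, round what is visible of it).
- tip_of(camera, thing): "uv" ([column, row] in pixels: a listed point, or the origin of a listed thing).
The state is a dict: "time_s": time; "qpos": joint angles; "joint_velocities": joint speeds; "joint_efforts": joint torques, N m; "ee_pos": TCP position; "tcp_rot": TCP orientation; "force": force on the tool from outside, world axes, zero at the start; "ft_torque": the same for the moment, N m; "gripper_width": finger opening in m.
Only numpy, scipy, OpenCV 4.12 (cv2) and the standard library are available. Lean on these libraries where they do the work, as an engineer would, in place of code of your own. Each camera call takes 0.05 s, during which the arm holds its last target.

## Working session

There is one attempt and no reset: what is moved stays moved. The work goes in short steps, Python scripts to look and compute and a tool call to move; the robot and the scene stay as the last step left them, time stands still between calls to the robot, and variables do not carry over. Pictures are saved under pics/ and viewed, and the job is handed in when it is done.

Besides the shell and the picture viewer there is one more tool, called as name(argument=value, ...) on one line, values as JSON. drive_tool: Moves the arm, as the interface text tells. Its arguments: {"type":"object","properties":{"steps":{"type":"array","items":{"type":"object","properties":{"fingers":{"type":"number"},"x":{"type":"number"},"y":{"type":"number"},"z":{"type":"number"},"wx":{"type":"number"},"wy":{"type":"number"},"wz":{"type":"number"}}}},"force":{"type":"number"}},"required":["steps"]}

```bash
mkdir -p pics
cat > h.py <<'E'
import numpy as np, cv2
from bench import *
from scipy.spatial.transform import Rotation as R
def cam(name):
    i=camera_info(name)
    if 'eye' in i:
        T=np.eye(4); a=np.array(i['attitude'])
        T[:3,:3]=a if a.shape==(3,3) else R.from_quat(a).as_matrix()
        T[:3,3]=i['eye']
    else:
        s=observe(); T=np.eye(4); T[:3,:3]=R.from_quat(s['tcp_rot']).as_matrix(); T[:3,3]=s['ee_pos']; T=T@np.array(i['T_tool_cam'])
    return i,T
def pts(i,T,u,v,d):
    u,v,d=map(np.asarray,(u,v,d))
    if 'dist' in i or 'distortion' in i: print('DIST',i)
    P=np.stack([(u-i['cx'])/i['fx']*d,-(v-i['cy'])/i['fy']*d,-d],-1)
    return P@T[:3,:3].T+T[:3,3]
def proj(i,T,P):
    p=(np.asarray(P)-T[:3,3])@T[:3,:3]
    return np.stack([i['cx']+i['fx']*p[...,0]/-p[...,2], i['cy']-i['fy']*p[...,1]/-p[...,2]],-1)
def save(n,im): cv2.imwrite('pics/'+n,im[...,::-1])
E
python3 - <<'E'
from h import *
for n in ('scene','side','wrist'):
    i,T=cam(n); print(n,i)
    im,d=read_camera(n); save(n+'0.png',im); np.savez(n+'0.npz',im=im,d=d,T=T)
    if n!='wrist':
        for t in ('shaft','cradle','race','cup_a'): print(t,[(np.round(x['extent']),round(x['conf'],2)) for x in spot_in(n,t)][:4])
        for t in ('shaft_a','shaft','fence','home','cradle'): print(t,[(np.round(x['uv']),round(x['conf'],2)) for x in tip_of(n,t)][:4])
print(observe())
E
```

```text
scene {'fx': 395.4120086745565, 'fy': 395.4120086745565, 'cx': 277.88332921426263, 'cy': 209.07217643088757, 'eye': array([1.06337509, 0.60104647, 0.689522  ]), 'attitude': array([0.16505474, 0.41652856, 0.82173392, 0.35215657])}
shaft [(array([370., 215., 440., 238.]), 0.93), (array([195., 199., 261., 234.]), 0.92)]
cradle [(array([182., 187., 320., 304.]), 0.72)]
race [(array([282., 244., 303., 263.]), 0.56)]
cup_a [(array([325., 350., 344., 376.]), 0.61), (array([244., 261., 258., 280.]), 0.53)]
shaft_a [(array([373., 218.]), 0.98), (array([204., 221.]), 0.87), (array([432., 230.]), 0.77), (array([253., 206.]), 0.7)]
shaft [(array([373., 218.]), 0.98), (array([204., 221.]), 0.87), (array([432., 230.]), 0.77), (array([253., 206.]), 0.7)]
fence [(array([230., 213.]), 0.97)]
home [(array([230., 212.]), 0.84)]
cradle [(array([247., 238.]), 0.95)]
side {'fx': 542.5028605498608, 'fy': 542.5028605498608, 'cx': 269.65384837090994, 'cy': 203.63172738309225, 'eye': array([ 0.21159661, -1.13304474,  1.15259427]), 'attitude': array([ 0.39319008, -0.04522434, -0.12712558,  0.90950284])}
shaft 
[... 1187 characters left out ...]
5, 'qpos': array([ 1.23347064e+00,  4.93564411e-01,  1.34550052e+00,  2.10362105e-05,
        1.30251865e+00, -9.55229075e-02]), 'joint_velocities': array([-1.23758707e-03,  4.08157920e-05, -1.41405667e-04,  1.48552666e-04,
        3.32167897e-04,  3.62434326e-04]), 'joint_efforts': array([-2.96675280e-03, -8.78667569e+01, -3.82262635e+01,  7.06744194e-02,
        4.35306458e-02, -4.46205377e-05]), 'ee_pos': array([0.14966097, 0.60681311, 0.21393693]), 'tcp_rot': array([ 1.20609833e-01,  9.92699989e-01,  6.60839681e-06, -8.93114459e-06]), 'force': array([ 0.67463072, -0.25430219, -0.87856862]), 'ft_torque': array([ 0.03631643, -0.00671375, -0.06675849]), 'gripper_width': 0.09133729581258729}
```

View pictures.

View pics/scene0.png

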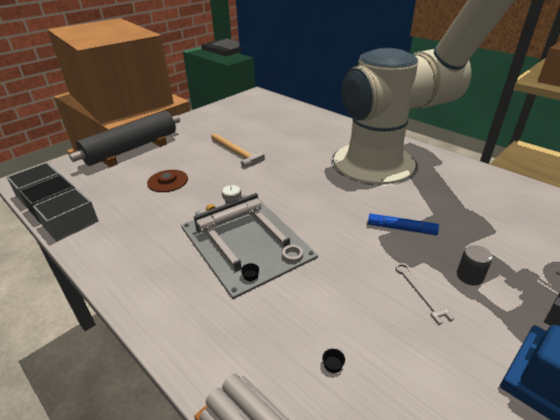

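View pics/side0.png

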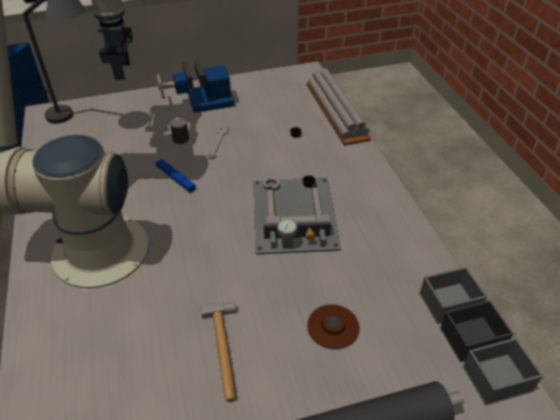

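View pics/wrist0.png

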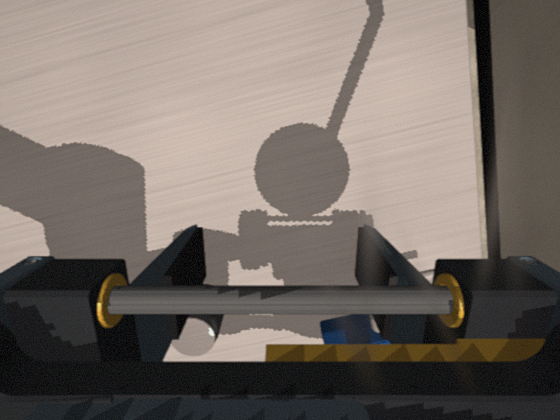

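Run:
```python
import cv2
a=cv2.imread('pics/scene0.png')[170:320,160:460]; cv2.imwrite('pics/scene0c.png',cv2.resize(a,None,fx=2.66,fy=2.66,interpolation=cv2.INTER_CUBIC))
```

```text
(no output)
```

View pics/scene0c.png

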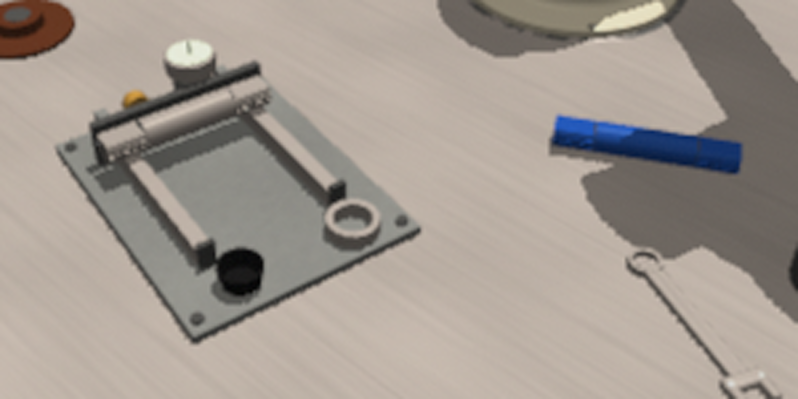

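Run:
```python
from h import *
for n in ('scene','side'):
    z=np.load(n+'0.npz'); d=z['d']; T=z['T']; i=camera_info(n)
    v,u=np.mgrid[:420,:560]; P=pts(i,T,u,v,d)
    roi=(slice(180,310),slice(178,322)) if n=='scene' else (slice(170,258),slice(250,342))
    Q=P[roi].reshape(-1,3)
    print(n,np.histogram(Q[:,2],bins=np.arange(-.01,.1,.005)))
    m=(Q[:,2]>.006)&(Q[:,2]<.09)
    im=((P[...,2]>.006)&(P[...,2]<.09)).astype(np.uint8)
    M=np.zeros_like(im); M[roi]=im[roi]
    k,l,st,c=cv2.connectedComponentsWithStats(M); b=1+np.argmax(st[1:,4])
    Q=P[l==b]; print(len(Q))
    pl=Q[(Q[:,2]<.014)]
    r=cv2.minAreaRect((pl[:,:2]*1000).astype(np.float32)); print(r, cv2.boxPoints(r))
    tp=Q[(Q[:,2]>.027)&(Q[:,2]<.033)]; print('rails',cv2.minAreaRect((tp[:,:2]*1000).astype(np.float32)))
    tp=Q[(Q[:,2]>.053)&(Q[:,2]<.0635)]; print('top',len(tp),cv2.minAreaRect((tp[:,:2]*1000).astype(np.float32)))
```

```text
scene (array([   0, 5207, 5375, 2567, 2691,  210,  231,  469,  335,  109,   94,
        159,  244,  469,  211,   28,   31,   34,  165,    3,    0]), array([-0.01 , -0.005,  0.   ,  0.005,  0.01 ,  0.015,  0.02 ,  0.025,
        0.03 ,  0.035,  0.04 ,  0.045,  0.05 ,  0.055,  0.06 ,  0.065,
        0.07 ,  0.075,  0.08 ,  0.085,  0.09 ,  0.095]))
7972
((573.83837890625, -16.726181030273438), (315.1629638671875, 241.09397888183594), 76.88996124267578) [[ 420.69034  -142.85779 ]
 [ 655.50055  -197.54321 ]
 [ 726.98645   109.405426]
 [ 492.1762    164.09085 ]]
rails ((579.12939453125, -14.8470458984375), (300.1372375488281, 170.18846130371094), 80.44175720214844)
top 768 ((552.2034912109375, -110.34677124023438), (80.161376953125, 189.67347717285156), 76.19168090820312)
side (array([ 110, 1105, 1091, 1976, 1537,  173,  176,  283,  239,  134,  142,
         98,  191,  344,  166,   35,   19,   57,  158,   25,    0]), array([-0.01 , -0.005,  0.   ,  0.005,  0.01 ,  0.015,  0.02 ,  0.025,
        0.03 ,  0.035,  0.04 ,  0.045,  0.05 ,  0.055,  0.06 ,  0.065,
        0.07 ,  0.075,  0.08 ,  0.085,  0.09 ,  0.095]))
5544
((573.6248779296875, -15.873992919921875), (322.4915466308594, 242.08897399902344), 76.86026000976562) [[ 419.09402  -145.38147 ]
 [ 654.8448   -200.41476 ]
 [ 728.15576   113.633484]
 [ 492.40497   168.66678 ]]
rails ((577.2930908203125, -19.71807861328125), (298.682861328125, 182.58547973632812), 76.04175567626953)
top 578 ((550.5573120117188, -121.38623046875), (93.09542083740234, 189.68783569335938), 75.16780090332031)
```

The steel-coloured shaft lying on the cradle at about (230,213) in the scene view is the one meant. The blue bar at (403,225) and the long grey bars at (245,400) are look-alikes. I'm moving the wrist camera over the cradle.

drive_tool(steps=[{"fingers":0,"x":-152,"y":-142,"z":0},{"fingers":0,"x":-152,"y":-142,"z":0},{"fingers":0,"x":-152,"y":-142,"z":0},{"fingers":0,"x":-152,"y":-142,"z":0},{"fingers":0,"x":-152,"y":-142,"z":0}], force=40)

```text
schema error: expected keys fingers, x, y, z, wx, wy, wz
```

drive_tool(steps=[{"x":-152,"y":-142,"z":0},{"x":-152,"y":-142,"z":0},{"x":-152,"y":-142,"z":0},{"x":-152,"y":-142,"z":0},{"x":-152,"y":-142,"z":0}])

```text
schema error: expected keys fingers, x, y, z, wx, wy, wz
```

drive_tool(steps=[{"x":-152,"y":-142,"z":0},{"x":-152,"y":-142,"z":0},{"x":-152,"y":-142,"z":0},{"x":-152,"y":-142,"z":0},{"x":-152,"y":-142,"z":0}])

```text
schema error: expected keys fingers, x, y, z, wx, wy, wz
```

drive_tool(steps=[{"x":-152,"y":-140,"z":0},{"x":-152,"y":-140,"z":0},{"x":-152,"y":-140,"z":0},{"x":-152,"y":-140,"z":0,"wz":-0.8},{"x":-152,"y":-140,"z":0,"wz":-0.8}])

```text
schema error: expected keys fingers, x, y, z, wx, wy, wz
```

All keys are required in each row.

drive_tool(steps=[{"fingers":0,"x":-152,"y":-142,"z":0,"wx":0,"wy":0,"wz":0},{"fingers":0,"x":-152,"y":-142,"z":0,"wx":0,"wy":0,"wz":0},{"fingers":0,"x":-152,"y":-142,"z":0,"wx":0,"wy":0,"wz":0},{"fingers":0,"x":-152,"y":-142,"z":0,"wx":0,"wy":0,"wz":0},{"fingers":0,"x":-152,"y":-142,"z":0,"wx":0,"wy":0,"wz":0}], force=40)

```text
time_s: 1.47
ee_pos: [0.2637, 0.4309, 0.214]
tcp_rot: [0.12, 0.993, 0.0, 0.0]
force: [1.3, 0.9, 0.2]
gripper_width: 0.0608
```

drive_tool(steps=[{"fingers":0,"x":-152,"y":-142,"z":0,"wx":0,"wy":0,"wz":0},{"fingers":0,"x":-152,"y":-142,"z":0,"wx":0,"wy":0,"wz":0},{"fingers":0,"x":-152,"y":-142,"z":0,"wx":0,"wy":0,"wz":0},{"fingers":0,"x":-152,"y":-142,"z":0,"wx":0,"wy":0,"wz":0},{"fingers":0,"x":-152,"y":-142,"z":0,"wx":0,"wy":0,"wz":0}])

```text
time_s: 1.88
ee_pos: [0.3776, 0.2565, 0.2142]
tcp_rot: [0.121, 0.993, 0.0, 0.0]
force: [0.1, 1.0, 0.0]
gripper_width: 0.0277
```

drive_tool(steps=[{"fingers":0,"x":-152,"y":-142,"z":0,"wx":0,"wy":0,"wz":0},{"fingers":0,"x":-152,"y":-142,"z":0,"wx":0,"wy":0,"wz":0},{"fingers":0,"x":-152,"y":-142,"z":0,"wx":0,"wy":0,"wz":0},{"fingers":0,"x":-152,"y":-142,"z":0,"wx":0,"wy":0,"wz":0},{"fingers":0,"x":-152,"y":-142,"z":0,"wx":0,"wy":0,"wz":0}])

```text
time_s: 2.3
ee_pos: [0.4912, 0.0819, 0.2142]
tcp_rot: [0.121, 0.993, 0.0, 0.0]
force: [1.0, 1.6, 0.1]
gripper_width: 0.0003
```

drive_tool(steps=[{"fingers":0,"x":-152,"y":-140,"z":0,"wx":0,"wy":0,"wz":0},{"fingers":0,"x":-152,"y":-140,"z":0,"wx":0,"wy":0,"wz":0},{"fingers":0,"x":-152,"y":-140,"z":0,"wx":0,"wy":0,"wz":-0.8},{"fingers":0,"x":-152,"y":-140,"z":0,"wx":0,"wy":0,"wz":-0.8},{"fingers":0,"x":-152,"y":-140,"z":0,"wx":0,"wy":0,"wz":-0.8}])

```text
time_s: 2.72
ee_pos: [0.6053, -0.0906, 0.214]
tcp_rot: [0.114, 0.993, -0.0, 0.0]
force: [0.8, 0.0, 0.2]
gripper_width: 0.0003
```

Run:
```python
from h import *
n='wrist'
s=observe(); print(s['time_s'],s['ee_pos'],s['tcp_rot'],s['force'],s['gripper_width'],s['joint_velocities'])
i,T=cam(n)
im,d=read_camera(n); save(n+'1.png',im); np.savez(n+'1.npz',im=im,d=d,T=T)
```

```text
2.7167 [ 0.60534679 -0.09058023  0.2139974 ] [ 1.13836879e-01  9.93499439e-01 -3.99107692e-05  1.65304310e-04] [0.78798797 0.04942546 0.17270546] 0.0002639244976795471 [-0.54601689  0.44205279 -0.79079585  0.00229645  0.34749067 -0.53962102]
```

View pics/wrist1.png

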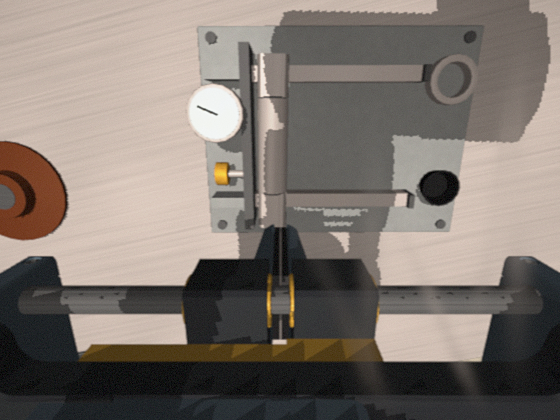

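Run:
```python
from h import *
n='wrist'
read_camera(n);
s=observe(); print(s['time_s'],s['ee_pos'],s['tcp_rot'],s['joint_velocities'])
i,T=cam(n)
im,d=read_camera(n); save(n+'2.png',im); np.savez(n+'2.npz',im=im,d=d,T=T)
s=observe(); print(s['ee_pos'])
v,u=np.mgrid[:420,:560]; P=pts(i,T,u,v,d)*1000
print('bench z',np.median(P[250:,:50][...,2][:0]) if 0 else np.median(P[300:330,90:170,2]), np.median(P[20:120,100:180,2]))
o=np.array([571.4,-26.0]); yd=np.array([-.2267,-.974]); xd=np.array([-.974,.2267])
roi=np.zeros((420,560),bool); roi[15:225,190:490]=1
Q=P[roi]; c=np.c_[(Q[:,:2]-o)@xd,(Q[:,:2]-o)@yd,Q[:,2]]
pl=Q[(Q[:,2]>6)&(Q[:,2]<14)]; print(np.median(pl[:,2])); r=cv2.minAreaRect(pl[:,:2].astype(np.float32)); print(r,cv2.boxPoints(r))
# rails
for sx in(-70,70):
    m=(abs(c[:,2]-30)<3)&(abs(c[:,0]-sx)<20)&(c[:,1]<40); q=c[m]; print('rail',sx,len(q),np.median(q[:,2]),np.percentile(q[:,0],[2,50,98]),np.percentile(q[:,1],[1,99]),np.polyfit(q[:,1],q[:,0],1))
# shaft profile and fence by slice
for sx in range(-85,90,15):
    m=(abs(c[:,0]-sx)<5)&(c[:,1]>30)&(c[:,1]<100)&(c[:,2]>40); q=c[m]
    if len(q)<5: print(sx,len(q)); continue
    print(sx,len(q),[(int(b),np.round(np.median(q[(q[:,1]>=b)&(q[:,1]<b+5),2]),1)) for b in range(35,100,5) if ((q[:,1]>=b)&(q[:,1]<b+5)).any()])
```

```text
2.8167 [ 0.60716818 -0.09319363  0.21357761] [ 1.15522166e-01  9.93304233e-01 -6.07977804e-04  9.79616942e-04] [ 0.06586201 -0.04490072  0.09676306  0.01988414 -0.00721876  0.05708656]
[ 0.60550405 -0.09074045  0.21342504]
bench z 1.1571243766867467 0.12839714649620637
10.25441772544061
((569.3094482421875, -15.567001342773438), (310.45941162109375, 232.59190368652344), 77.00455474853516) [[ 421.085    -140.66907 ]
 [ 647.7198   -192.97284 ]
 [ 717.53394   109.535065]
 [ 490.8991    161.83884 ]]
rail -70 1781 30.257188441746575 [-76.82919902 -68.8755391  -55.2597128 ] [-152.09700012   38.04056919] [-2.34976850e-02 -6.94300767e+01]
rail 70 2255 30.168972722848242 [62.42504541 70.33616028 78.22760793] [-150.37929942   38.8281537 ] [-8.47612670e-03  7.02097707e+01]
-85 323 [(45, np.float64(49.1)), (50, np.float64(55.7)), (55, np.float64(56.9)), (60, np.float64(57.1)), (65, np.float64(56.9)), (70, np.float64(57.1)), (75, np.float64(55.1)), (80, np.float64(43.2)), (85, np.float64(60.0)), (90, np.float64(60.3))]
-70 337 [(45, np.float64(50.4)), (50, np.float64(56.0)), (55, np.float64(57.0)
[... 1954 characters left out ...]
at64(56.7)), (55, np.float64(57.1)), (60, np.float64(57.4)), (65, np.float64(57.2)), (70, np.float64(56.9)), (75, np.float64(54.2)), (85, np.float64(59.8)), (90, np.float64(60.4)), (95, np.float64(79.5))]
65 484 [(45, np.float64(53.7)), (50, np.float64(57.1)), (55, np.float64(57.0)), (60, np.float64(56.8)), (65, np.float64(57.2)), (70, np.float64(56.8)), (75, np.float64(54.6)), (85, np.float64(60.1)), (90, np.float64(60.1)), (95, np.float64(59.1))]
80 500 [(45, np.float64(52.6)), (50, np.float64(56.6)), (55, np.float64(57.0)), (60, np.float64(57.2)), (65, np.float64(57.2)), (70, np.float64(57.2)), (75, np.float64(54.1)), (85, np.float64(59.5)), (90, np.float64(60.4)), (95, np.float64(59.9))]
```

View pics/wrist2.png

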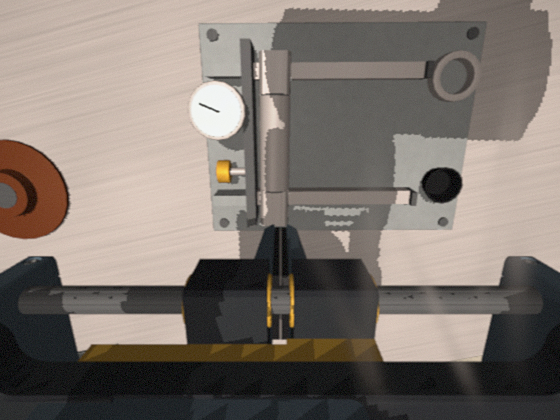

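Run:
```python
from h import *
from scipy.optimize import least_squares
z=np.load('wrist2.npz'); d=z['d']; T=z['T']; i=camera_info('wrist')
v,u=np.mgrid[:420,:560]; W=pts(i,T,u,v,d)*1000
o=np.array([571.4,-26.0]); yd=np.array([-.2267,-.974]); xd=np.array([-.974,.2267])
roi=np.zeros((420,560),bool); roi[15:225,190:490]=1
Q=W[roi]; c=np.c_[(Q[:,:2]-o)@xd,(Q[:,:2]-o)@yd,Q[:,2]]
m=(abs(c[:,0])<45)&(c[:,1]>46)&(c[:,1]<79)&(c[:,2]>46)&(c[:,2]<65); q=c[m]
f=lambda p: np.hypot(q[:,1]-p[0]-p[1]*q[:,0],q[:,2]-p[2])-16
r=least_squares(f,[63,0,46],loss='soft_l1'); print(r.x,np.std(f(r.x)))
m=(c[:,1]>55)&(c[:,1]<70)&(c[:,2]>53)&(c[:,2]<65); print('ends',np.percentile(c[m,0],[0,.5,1,99,99.5,100]))
m=(c[:,2]>58)&(c[:,2]<62)&(c[:,1]>80)&(c[:,1]<92); q=c[m]
for a in range(-85,90,25):
    k=abs(q[:,0]-a)<10; print('fence',a,k.sum(),np.percentile(q[k,1],[1,5]))
# rail centre lines
for sx in(-70,70):
  for a in range(-80,40,30):
    k=(abs(c[:,2]-30)<2)&(abs(c[:,0]-sx)<12)&(abs(c[:,1]-a)<10); print('rail',sx,a,k.sum(),np.percentile(c[k,0],[3,97]) if k.any() else 0)
# fingers in tool frame
s=np.linalg.inv(T); C=(W/1000-T[:3,3])@T[:3,:3]
M=np.array(i['T_tool_cam']); t=(C@M[:3,:3].T+M[:3,3])*1000
k=(t[...,2]>-60)&(t[...,2]<6)&(abs(t[...,1])<40)&(abs(t[...,0])<30)
for b in range(-60,6,6):
    kk=k&(t[...,2]>=b)&(t[...,2]<b+6)
    if kk.sum()>3: print(b,kk.sum(),np.percentile(t[kk][:,0],[2,98]).round(1),np.percentile(t[kk][:,1],[2,98]).round(1))
```

```text
[ 6.37560219e+01 -1.09220974e-02  4.60067922e+01] 0.608195011338427
ends [-93.46166402 -92.32232903 -91.18488116  84.32955273  85.26337734
  85.55956211]
fence -85 91 [84.99812321 85.67846633]
fence -60 121 [85.12996528 85.18894489]
fence -35 119 [85.49514871 85.65686898]
fence -10 125 [85.27012615 85.78790344]
fence 15 129 [85.38859289 85.47206453]
fence 40 138 [85.52074746 85.61072673]
fence 65 148 [85.68746395 85.80074997]
rail -70 -80 218 [-76.70345651 -61.56663867]
rail -70 -50 218 [-76.50658656 -61.76451094]
rail -70 -20 215 [-76.58267121 -61.58377459]
rail -70 10 218 [-76.84646724 -61.72210819]
rail 70 -80 299 [63.24450525 77.84046229]
rail 70 -50 305 [63.22863049 77.95021028]
rail 70 -20 317 [62.42757867 77.9833295 ]
rail 70 10 315 [62.46344367 78.08357688]
-60 639 [-15.9  17.4] [-4.  3.]
-54 139 [15.4 17.8] [-5.   4.1]
-48 174 [15.3 18. ] [-11.2  10.3]
-42 282 [15.5 18. ] [-11.6  10.7]
-36 234 [15.6 17.9] [-11.2  10.4]
-30 200 [15.7 17.9] [-10.9  10. ]
-24 168 [15.6 17.9] [-10.1   9.4]
-18 156 [15.  17.9] [-9.7  8.9]
-12 128 [15.7 17.8] [-9.5  8.6]
-6 77 [15.5 17.8] [-7.8  6.8]
```

```bash
cat >> h.py <<'E'
o=np.array([571.4,-26.0]); yd=np.array([-.2267,-.974]); xd=np.array([-.974,.2267])
def st(tgt=None):
    s=observe(); p=s['ee_pos']*1000; M=R.from_quat(s['tcp_rot']).as_matrix()
    c=np.r_[(p[:2]-o)@xd,(p[:2]-o)@yd,p[2]]
    fx=M[:2,0]
    print('t',s['time_s'],'tcp cradle',c.round(2),'yaw of tool x in cradle deg',np.degrees(np.arctan2(fx@yd,fx@xd)).round(2),'tilt',M[2].round(4),'F cradle',np.r_[s['force'][:2]@xd,s['force'][:2]@yd,s['force'][2]].round(2))
    if tgt is not None:
        D=np.r_[o+(tgt[0])*xd+tgt[1]*yd,tgt[2]]-p; print('tool shift',(M.T@D).round(2))
E
python3 -c "
from h import *
st([-3,71,75])"
```

```text
t 2.8667 tcp cradle [-47.89  55.33 213.43] yaw of tool x in cradle deg -0.12 tilt [-3.e-04 -2.e-04 -1.e+00] F cradle [ 0.15 -0.27  0.07]
tool shift [ 44.9  -15.75 138.41]
```

drive_tool(steps=[{"fingers":0,"x":45,"y":-16,"z":40,"wx":0,"wy":0,"wz":-0.3},{"fingers":0,"x":45,"y":-16,"z":80,"wx":0,"wy":0,"wz":-0.3},{"fingers":0,"x":45,"y":-16,"z":120,"wx":0,"wy":0,"wz":-0.3},{"fingers":0,"x":45,"y":-16,"z":138,"wx":0,"wy":0,"wz":-0.3},{"fingers":0,"x":45,"y":-16,"z":138,"wx":0,"wy":0,"wz":-0.3}])

```text
time_s: 3.28
ee_pos: [0.5529, -0.0919, 0.0714]
tcp_rot: [0.111, 0.994, 0.001, -0.004]
force: [-2.1, 0.4, -1.1]
gripper_width: 0.0002
```

drive_tool(steps=[{"fingers":0,"x":0,"y":0,"z":0,"wx":0,"wy":0,"wz":0},{"fingers":0,"x":0,"y":0,"z":0,"wx":0,"wy":0,"wz":0}])

```text
time_s: 3.45
ee_pos: [0.558, -0.0935, 0.0777]
tcp_rot: [0.111, 0.994, -0.0, 0.001]
force: [0.7, 1.4, 0.5]
gripper_width: 0.0004
```

```bash
python3 -c "
from h import *
st([-3,71,62])"
```

```text
t 3.45 tcp cradle [-2.25 68.75 77.71] yaw of tool x in cradle deg 0.39 tilt [-0.002 -0.    -1.   ] F cradle [-0.4  -1.58  0.49]
tool shift [-0.7  -2.26 15.71]
```

drive_tool(steps=[{"fingers":0,"x":0,"y":0,"z":4,"wx":0,"wy":0,"wz":0},{"fingers":0,"x":0,"y":0,"z":8,"wx":0,"wy":0,"wz":0},{"fingers":0,"x":0,"y":0,"z":9,"wx":0,"wy":0,"wz":0},{"fingers":0,"x":0,"y":0,"z":9,"wx":0,"wy":0,"wz":0},{"fingers":0,"x":0,"y":0,"z":9,"wx":0,"wy":0,"wz":0}])

```text
time_s: 3.87
ee_pos: [0.5572, -0.0937, 0.0672]
tcp_rot: [0.111, 0.994, -0.0, 0.0]
force: [-0.3, 0.2, 0.4]
gripper_width: 0.0005
```

```bash
python3 -c "
from h import *
st([-3,70.5,62])"
```

```text
t 3.8667 tcp cradle [-1.48 69.22 67.22] yaw of tool x in cradle deg 0.35 tilt [-4.e-04 -0.e+00 -1.e+00] F cradle [ 0.3  -0.11  0.4 ]
tool shift [-1.51 -1.3   5.22]
```

drive_tool(steps=[{"fingers":0,"x":-1,"y":-1,"z":3,"wx":0,"wy":0,"wz":0},{"fingers":0,"x":-1,"y":-1,"z":5,"wx":0,"wy":0,"wz":0},{"fingers":0,"x":-1,"y":-1,"z":6,"wx":0,"wy":0,"wz":0},{"fingers":0,"x":-1,"y":-1,"z":6,"wx":0,"wy":0,"wz":0}])

```text
time_s: 4.2
ee_pos: [0.5581, -0.0952, 0.0617]
tcp_rot: [0.111, 0.994, -0.0, 0.001]
force: [-2.3, -0.2, 18.5]
gripper_width: 0.0003
```

```bash
python3 -c "
from h import *
st([-3,70.5,62])"
```

```text
t 4.2 tcp cradle [-2.77 70.42 61.74] yaw of tool x in cradle deg 0.34 tilt [-1.1e-03 -2.0e-04 -1.0e+00] F cradle [ 2.19  0.69 18.45]
tool shift [-0.23 -0.08 -0.26]
```

drive_tool(steps=[{"fingers":0,"x":0,"y":2,"z":-0.2,"wx":0,"wy":0,"wz":0},{"fingers":0,"x":0,"y":5,"z":-0.2,"wx":0,"wy":0,"wz":0},{"fingers":0,"x":0,"y":8,"z":-0.2,"wx":0,"wy":0,"wz":0},{"fingers":0,"x":0,"y":11,"z":-0.2,"wx":0,"wy":0,"wz":0},{"fingers":0,"x":0,"y":13,"z":-0.2,"wx":0,"wy":0,"wz":0}])

```text
time_s: 4.62
ee_pos: [0.5613, -0.0822, 0.0619]
tcp_rot: [0.111, 0.994, -0.0, 0.001]
force: [-2.2, -0.4, 15.7]
gripper_width: 0.0007
```

```bash
python3 -c "
from h import *
st()"
```

```text
t 4.6167 tcp cradle [-2.94 57.06 61.91] yaw of tool x in cradle deg 0.35 tilt [-0.0016 -0.     -1.    ] F cradle [ 2.07  0.89 15.72]
```

drive_tool(steps=[{"fingers":0,"x":0,"y":3,"z":0,"wx":0,"wy":0,"wz":0},{"fingers":0,"x":0,"y":6,"z":0,"wx":0,"wy":0,"wz":0},{"fingers":0,"x":0,"y":9,"z":0,"wx":0,"wy":0,"wz":0},{"fingers":0,"x":0,"y":11,"z":0,"wx":0,"wy":0,"wz":0},{"fingers":0,"x":0,"y":12,"z":0,"wx":0,"wy":0,"wz":0}])

```text
time_s: 5.03
ee_pos: [0.5642, -0.0706, 0.0619]
tcp_rot: [0.111, 0.994, -0.0, 0.001]
force: [-0.9, -0.0, 14.5]
gripper_width: 0.0004
```

drive_tool(steps=[{"fingers":0,"x":0,"y":0,"z":0,"wx":0,"wy":0,"wz":0},{"fingers":0,"x":0,"y":0,"z":-2,"wx":0,"wy":0,"wz":0},{"fingers":0,"x":0,"y":0,"z":-15,"wx":0,"wy":0,"wz":0},{"fingers":0,"x":0,"y":0,"z":-15,"wx":0,"wy":0,"wz":0},{"fingers":0,"x":0,"y":0,"z":-15,"wx":0,"wy":0,"wz":0}])

```text
time_s: 5.45
ee_pos: [0.5636, -0.0706, 0.0763]
tcp_rot: [0.111, 0.994, -0.0, 0.0]
force: [-0.1, 0.2, -0.2]
gripper_width: 0.0003
```

```bash
cat >> h.py <<'E'
def shaft(tag):
    from scipy.optimize import least_squares
    i,T=cam('wrist'); im,d=read_camera('wrist'); save(tag+'.png',im)
    v,u=np.mgrid[:420,:560]; W=pts(i,T,u,v,d)*1000; Q=W.reshape(-1,3)
    c=np.c_[(Q[:,:2]-o)@xd,(Q[:,:2]-o)@yd,Q[:,2]]
    m=(abs(c[:,0])<110)&(c[:,1]>-60)&(c[:,1]<80)&(c[:,2]>40)&(c[:,2]<66)
    t=c[m]; k=(t[:,0]>20)&(t[:,0]<47)
    g=t[k]; y0=np.median(g[:,1]); print(len(t),'y0',y0,'zmax',np.percentile(g[:,2],97) if len(g) else None)
    q=g[abs(g[:,1]-y0)<18]
    f=lambda p: np.hypot(q[:,1]-p[0]-p[1]*(q[:,0]-35),q[:,2]-p[2])-16
    r=least_squares(f,[y0,0,44],loss='soft_l1'); print('axis y(x=35), slope, z',r.x.round(3),np.std(f(r.x)).round(2))
    for a in (25,45,55,65,75,85):
        e=t[abs(t[:,0]-a)<3]; 
        print(a,[(int(b),np.round(np.median(e[abs(e[:,1]-b)<1.5,2]),1)) for b in np.arange(r.x[0]-16,r.x[0]+18,4) if (abs(e[:,1]-b)<1.5).any()])
E
python3 -c "
from h import *
st()
shaft('w3')
st()"
```

```text
t 5.45 tcp cradle [-2.52 45.26 76.26] yaw of tool x in cradle deg 0.35 tilt [-0.001  0.    -1.   ] F cradle [ 0.1  -0.14 -0.18]
6739 y0 51.031133265549364 zmax 62.67626801664149
axis y(x=35), slope, z [5.1526e+01 1.5000e-02 4.5920e+01] 0.77
25 [(35, np.float64(51.3)), (39, np.float64(56.9)), (43, np.float64(60.1)), (47, np.float64(61.5)), (51, np.float64(61.8)), (55, np.float64(61.5)), (59, np.float64(59.8)), (63, np.float64(56.6)), (67, np.float64(52.1))]
45 [(35, np.float64(47.2)), (39, np.float64(54.9)), (43, np.float64(58.4)), (47, np.float64(59.9)), (51, np.float64(61.7)), (55, np.float64(61.3)), (59, np.float64(59.5)), (63, np.float64(56.0)), (67, np.float64(50.1))]
55 [(35, np.float64(46.6)), (39, np.float64(50.1)), (43, np.float64(54.1)), (47, np.float64(58.0)), (51, np.float64(61.5)), (55, np.float64(61.5)), (59, np.float64(59.7)), (63, np.float64(56.1)), (67, np.float64(51.2))]
65 [(35, np.float64(47.3)), (39, np.float64(50.1)), (43, np.float64(54.0)), (47, np.float64(58.2)), (51, np.float64(61.7)), (55, np.float64(61.3)), (59, np.float64(59.5)), (63, np.float64(55.9)), (67, np.float64(51.4))]
75 [(35, np.float64(46.6)), (39, np.float64(50.6)), (43, np.float64(54.1)), (47, np.float64(58.0)), (51, np.float64(61.7)), (55, np.float64(61.5)), (59, np.float64(59.5)), (63, np.float64(56.4)), (67, np.float64(47.8))]
85 [(35, np.float64(47.2)), (39, np.float64(50.3)), (43, np.float64(54.5)), (47, np.float64(58.3)), (51, np.float64(61.7)), (55, np.float64(61.3)), (59, np.float64(59.5)), (63, np.float64(56.1)), (67, np.float64(49.4))]
t 5.5 tcp cradle [-2.19 45.29 75.85] yaw of tool x in cradle deg 0.34 tilt [-2.e-04 -0.e+00 -1.e+00] F cradle [-0.07  0.26 -0.62]
```

View pics/w3.png

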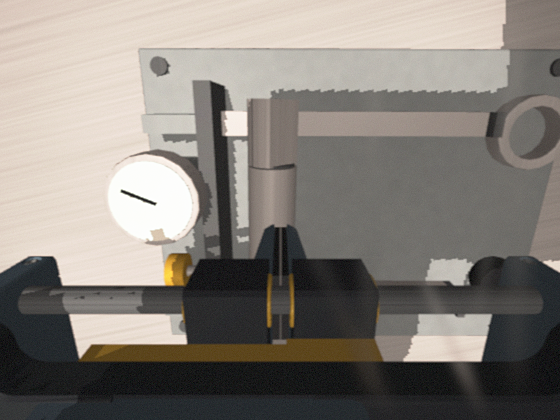

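drive_tool(steps=[{"fingers":0,"x":-1,"y":-12,"z":0,"wx":0,"wy":0,"wz":0},{"fingers":0,"x":-1,"y":-12,"z":6,"wx":0,"wy":0,"wz":0},{"fingers":0,"x":-1,"y":-12,"z":12,"wx":0,"wy":0,"wz":0},{"fingers":0,"x":-1,"y":-12,"z":14,"wx":0,"wy":0,"wz":0},{"fingers":0,"x":-1,"y":-12,"z":14.5,"wx":0,"wy":0,"wz":0}])

```text
time_s: 5.92
ee_pos: [0.5615, -0.0825, 0.0617]
tcp_rot: [0.111, 0.994, -0.0, -0.0]
force: [-6.5, 1.7, 27.6]
gripper_width: 0.0003
```

drive_tool(steps=[{"fingers":0,"x":0,"y":0,"z":0,"wx":0,"wy":0,"wz":0}])

```text
time_s: 6.0
ee_pos: [0.5615, -0.0824, 0.0618]
tcp_rot: [0.111, 0.994, -0.0, -0.0]
force: [-4.8, 1.0, 18.5]
gripper_width: 0.0008
```

```bash
python3 -c "
from h import *
st()"
```

```text
t 6.0 tcp cradle [-3.11 57.18 61.81] yaw of tool x in cradle deg 0.34 tilt [ 1.e-04 -0.e+00 -1.e+00] F cradle [ 4.91  0.1  18.53]
```

drive_tool(steps=[{"fingers":0,"x":0,"y":2,"z":-0.2,"wx":0,"wy":0,"wz":0},{"fingers":0,"x":0,"y":5,"z":-0.2,"wx":0,"wy":0,"wz":0},{"fingers":0,"x":0,"y":8,"z":-0.2,"wx":0,"wy":0,"wz":0},{"fingers":0,"x":0,"y":11,"z":-0.2,"wx":0,"wy":0,"wz":0},{"fingers":0,"x":0,"y":14,"z":-0.2,"wx":0,"wy":0,"wz":0}])

```text
time_s: 6.42
ee_pos: [0.5648, -0.0686, 0.0619]
tcp_rot: [0.111, 0.994, -0.0, 0.0]
force: [-1.7, 0.3, 15.2]
gripper_width: 0.0002
```

drive_tool(steps=[{"fingers":0,"x":0,"y":3,"z":0,"wx":0,"wy":0,"wz":0},{"fingers":0,"x":0,"y":6,"z":0,"wx":0,"wy":0,"wz":0},{"fingers":0,"x":0,"y":8,"z":0,"wx":0,"wy":0,"wz":0},{"fingers":0,"x":0,"y":10,"z":0,"wx":0,"wy":0,"wz":0},{"fingers":0,"x":0,"y":11,"z":0,"wx":0,"wy":0,"wz":0}])

```text
time_s: 6.83
ee_pos: [0.5675, -0.0578, 0.0618]
tcp_rot: [0.111, 0.994, -0.0, 0.0]
force: [-0.3, 0.9, 11.4]
gripper_width: 0.0008
```

drive_tool(steps=[{"fingers":0,"x":0,"y":0,"z":0,"wx":0,"wy":0,"wz":0},{"fingers":0,"x":0,"y":0,"z":-2,"wx":0,"wy":0,"wz":0},{"fingers":0,"x":0,"y":0,"z":-15,"wx":0,"wy":0,"wz":0},{"fingers":0,"x":0,"y":0,"z":-15,"wx":0,"wy":0,"wz":0},{"fingers":0,"x":0,"y":0,"z":-15,"wx":0,"wy":0,"wz":0}])

```text
time_s: 7.25
ee_pos: [0.5673, -0.058, 0.0766]
tcp_rot: [0.111, 0.994, -0.0, 0.0]
force: [0.8, 0.6, -0.3]
gripper_width: 0.0005
```

```bash
python3 -c "
from h import *
st()
shaft('w4')
st()"
```

```text
t 7.25 tcp cradle [-3.24 32.14 76.59] yaw of tool x in cradle deg 0.35 tilt [-5.e-04  0.e+00 -1.e+00] F cradle [-0.64 -0.8  -0.27]
6674 y0 42.17633824622627 zmax 62.60291128943212
axis y(x=35), slope, z [4.2814e+01 8.0000e-03 4.5920e+01] 0.67
25 [(26, np.float64(49.7)), (30, np.float64(56.3)), (34, np.float64(59.9)), (38, np.float64(61.6)), (42, np.float64(62.0)), (46, np.float64(61.5)), (50, np.float64(59.8)), (54, np.float64(56.6)), (58, np.float64(51.4))]
45 [(26, np.float64(50.0)), (30, np.float64(54.3)), (34, np.float64(59.6)), (38, np.float64(61.6)), (42, np.float64(61.7)), (46, np.float64(61.1)), (50, np.float64(59.5)), (54, np.float64(56.2)), (58, np.float64(49.0))]
55 [(30, np.float64(45.8)), (34, np.float64(59.9)), (38, np.float64(61.6)), (42, np.float64(61.8)), (46, np.float64(61.2)), (50, np.float64(59.7)), (54, np.float64(56.1)), (58, np.float64(50.8))]
65 [(30, np.float64(45.8)), (34, np.float64(59.9)), (38, np.float64(61.5)), (42, np.float64(62.1)), (46, np.float64(61.4)), (50, np.float64(59.3)), (54, np.float64(56.2)), (58, np.float64(50.9))]
75 [(30, np.float64(45.7)), (34, np.float64(60.1)), (38, np.float64(61.6)), (42, np.float64(61.8)), (46, np.float64(61.4)), (50, np.float64(59.5)), (54, np.float64(55.8)), (58, np.float64(49.4))]
85 [(30, np.float64(46.5)), (34, np.float64(60.0)), (38, np.float64(61.5)), (42, np.float64(62.0)), (46, np.float64(61.2)), (50, np.float64(59.5)), (54, np.float64(55.6)), (58, np.float64(50.2))]
t 7.3 tcp cradle [-2.92 32.17 76.24] yaw of tool x in cradle deg 0.35 tilt [ 3.e-04  0.e+00 -1.e+00] F cradle [ 0.46 -0.07 -0.26]
```

View pics/w4.png

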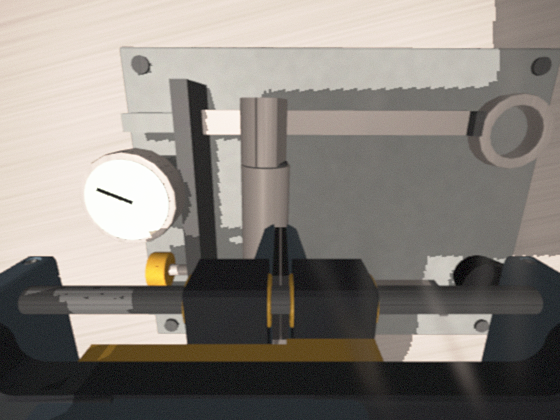

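drive_tool(steps=[{"fingers":0,"x":0,"y":-16.5,"z":0,"wx":0,"wy":0,"wz":0},{"fingers":0,"x":0,"y":-16.5,"z":6,"wx":0,"wy":0,"wz":0},{"fingers":0,"x":0,"y":-16.5,"z":12,"wx":0,"wy":0,"wz":0},{"fingers":0,"x":0,"y":-16.5,"z":14,"wx":0,"wy":0,"wz":0},{"fingers":0,"x":0,"y":-16.5,"z":14.7,"wx":0,"wy":0,"wz":0}])

```text
time_s: 7.72
ee_pos: [0.5631, -0.0737, 0.0618]
tcp_rot: [0.111, 0.994, 0.0, -0.0]
force: [-6.3, 1.6, 22.6]
gripper_width: 0.0006
```

drive_tool(steps=[{"fingers":0,"x":0,"y":0,"z":0,"wx":0,"wy":0,"wz":0}])

```text
time_s: 7.8
ee_pos: [0.5631, -0.0736, 0.0619]
tcp_rot: [0.111, 0.994, 0.0, -0.0]
force: [-4.1, 0.9, 12.6]
gripper_width: 0.0001
```

```bash
python3 -c "
from h import *
st()"
```

```text
t 7.8 tcp cradle [-2.74 48.19 61.92] yaw of tool x in cradle deg 0.36 tilt [ 8.e-04  1.e-04 -1.e+00] F cradle [ 4.22  0.06 12.57]
```

drive_tool(steps=[{"fingers":0,"x":0,"y":2,"z":0,"wx":0,"wy":0,"wz":0},{"fingers":0,"x":0,"y":5,"z":0,"wx":0,"wy":0,"wz":0},{"fingers":0,"x":0,"y":8,"z":0,"wx":0,"wy":0,"wz":0},{"fingers":0,"x":0,"y":11,"z":0,"wx":0,"wy":0,"wz":0},{"fingers":0,"x":0,"y":13,"z":0,"wx":0,"wy":0,"wz":0}])

```text
time_s: 8.22
ee_pos: [0.5663, -0.0606, 0.0619]
tcp_rot: [0.111, 0.994, 0.0, -0.0]
force: [-1.4, -0.3, 10.4]
gripper_width: 0.0004
```

drive_tool(steps=[{"fingers":0,"x":0,"y":3,"z":0,"wx":0,"wy":0,"wz":0},{"fingers":0,"x":0,"y":6,"z":0,"wx":0,"wy":0,"wz":0},{"fingers":0,"x":0,"y":8,"z":0,"wx":0,"wy":0,"wz":0},{"fingers":0,"x":0,"y":9,"z":0,"wx":0,"wy":0,"wz":0},{"fingers":0,"x":0,"y":9,"z":0,"wx":0,"wy":0,"wz":0}])

```text
time_s: 8.63
ee_pos: [0.5685, -0.0519, 0.0619]
tcp_rot: [0.111, 0.994, 0.0, 0.0]
force: [-0.5, 0.7, 9.6]
gripper_width: 0.0004
```

drive_tool(steps=[{"fingers":0,"x":0,"y":0,"z":-2,"wx":0,"wy":0,"wz":0},{"fingers":0,"x":0,"y":0,"z":-15,"wx":0,"wy":0,"wz":0},{"fingers":0,"x":0,"y":0,"z":-15,"wx":0,"wy":0,"wz":0},{"fingers":0,"x":0,"y":0,"z":-15,"wx":0,"wy":0,"wz":0}])

```text
time_s: 8.97
ee_pos: [0.5686, -0.0524, 0.077]
tcp_rot: [0.111, 0.994, -0.0, 0.0]
force: [0.0, -0.8, -0.8]
gripper_width: 0.0005
```

```bash
python3 -c "
from h import *
st()
shaft('w5')
st()"
```

```text
t 8.9667 tcp cradle [-3.24 26.37 77.  ] yaw of tool x in cradle deg 0.36 tilt [-7.e-04  1.e-04 -1.e+00] F cradle [-0.21  0.81 -0.81]
6610 y0 36.425639808054285 zmax 62.64132215216429
axis y(x=35), slope, z [ 3.6990e+01 -5.0000e-03  4.5939e+01] 0.59
25 [(20, np.float64(50.5)), (24, np.float64(56.4)), (28, np.float64(59.7)), (32, np.float64(61.3)), (36, np.float64(61.9)), (40, np.float64(61.5)), (44, np.float64(59.6)), (48, np.float64(56.5)), (52, np.float64(51.3))]
45 [(20, np.float64(50.0)), (24, np.float64(56.3)), (28, np.float64(59.9)), (32, np.float64(61.2)), (36, np.float64(61.9)), (40, np.float64(61.3)), (44, np.float64(59.6)), (48, np.float64(56.0)), (52, np.float64(48.4))]
55 [(24, np.float64(57.7)), (28, np.float64(60.1)), (32, np.float64(61.5)), (36, np.float64(62.1)), (40, np.float64(61.4)), (44, np.float64(59.6)), (48, np.float64(56.0)), (52, np.float64(50.1))]
65 [(24, np.float64(57.4)), (28, np.float64(60.3)), (32, np.float64(61.5)), (36, np.float64(62.0)), (40, np.float64(61.5)), (44, np.float64(59.7)), (48, np.float64(56.0)), (52, np.float64(51.8))]
75 [(24, np.float64(57.6)), (28, np.float64(60.1)), (32, np.float64(61.7)), (36, np.float64(62.0)), (40, np.float64(61.5)), (44, np.float64(59.5)), (48, np.float64(56.1)), (52, np.float64(48.6))]
85 [(24, np.float64(57.7)), (28, np.float64(60.0)), (32, np.float64(61.5)), (36, np.float64(62.1)), (40, np.float64(61.3)), (44, np.float64(59.5)), (48, np.float64(56.1)), (52, np.float64(50.5))]
t 9.0167 tcp cradle [-2.93 26.46 76.63] yaw of tool x in cradle deg 0.36 tilt [ 1.e-04  1.e-04 -1.e+00] F cradle [ 0.53 -0.02 -0.93]
```

View pics/w5.png

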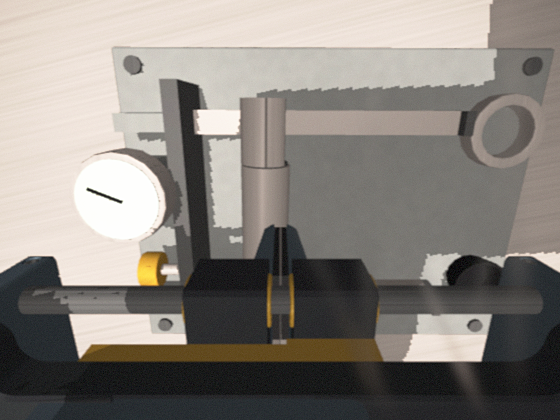

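drive_tool(steps=[{"fingers":0,"x":0,"y":-16.5,"z":0,"wx":0,"wy":0,"wz":0},{"fingers":0,"x":0,"y":-16.5,"z":6,"wx":0,"wy":0,"wz":0},{"fingers":0,"x":0,"y":-16.5,"z":12,"wx":0,"wy":0,"wz":0},{"fingers":0,"x":0,"y":-16.5,"z":14,"wx":0,"wy":0,"wz":0},{"fingers":0,"x":0,"y":-16.5,"z":15.2,"wx":0,"wy":0,"wz":0}])

```text
time_s: 9.43
ee_pos: [0.5643, -0.0683, 0.0616]
tcp_rot: [0.111, 0.994, 0.0, -0.001]
force: [-8.1, 0.8, 31.0]
gripper_width: 0.0006
```

drive_tool(steps=[{"fingers":0,"x":0,"y":0,"z":0,"wx":0,"wy":0,"wz":0}])

```text
time_s: 9.52
ee_pos: [0.5642, -0.0682, 0.0619]
tcp_rot: [0.111, 0.994, 0.0, -0.001]
force: [-4.6, 0.0, 12.1]
gripper_width: 0.0002
```

```bash
python3 -c "
from h import *
st()"
```

```text
t 9.5167 tcp cradle [-2.6  42.72 61.86] yaw of tool x in cradle deg 0.36 tilt [ 1.e-03  1.e-04 -1.e+00] F cradle [ 4.49  1.03 12.13]
```

drive_tool(steps=[{"fingers":0,"x":0,"y":2,"z":0.1,"wx":0,"wy":0,"wz":0},{"fingers":0,"x":0,"y":5,"z":0.1,"wx":0,"wy":0,"wz":0},{"fingers":0,"x":0,"y":8,"z":0.1,"wx":0,"wy":0,"wz":0},{"fingers":0,"x":0,"y":11,"z":0.1,"wx":0,"wy":0,"wz":0},{"fingers":0,"x":0,"y":13,"z":0.1,"wx":0,"wy":0,"wz":0}])

```text
time_s: 9.93
ee_pos: [0.5674, -0.0552, 0.0619]
tcp_rot: [0.111, 0.994, 0.0, -0.0]
force: [-4.0, 0.7, 14.2]
gripper_width: 0.0006
```

drive_tool(steps=[{"fingers":0,"x":0,"y":3,"z":0,"wx":0,"wy":0,"wz":0},{"fingers":0,"x":0,"y":6,"z":0,"wx":0,"wy":0,"wz":0},{"fingers":0,"x":0,"y":9,"z":0,"wx":0,"wy":0,"wz":0},{"fingers":0,"x":0,"y":11,"z":0,"wx":0,"wy":0,"wz":0},{"fingers":0,"x":0,"y":12,"z":0,"wx":0,"wy":0,"wz":0}])

```text
time_s: 10.35
ee_pos: [0.5703, -0.0436, 0.0615]
tcp_rot: [0.111, 0.994, 0.0, -0.0]
force: [0.5, 1.3, 2.5]
gripper_width: 0.0001
```

drive_tool(steps=[{"fingers":0,"x":0,"y":0,"z":-2,"wx":0,"wy":0,"wz":0},{"fingers":0,"x":0,"y":0,"z":-15,"wx":0,"wy":0,"wz":0},{"fingers":0,"x":0,"y":0,"z":-15,"wx":0,"wy":0,"wz":0},{"fingers":0,"x":0,"y":0,"z":-15,"wx":0,"wy":0,"wz":0}])

```text
time_s: 10.68
ee_pos: [0.5704, -0.0445, 0.0769]
tcp_rot: [0.111, 0.994, -0.0, 0.0]
force: [0.5, 0.1, -0.8]
gripper_width: 0.0003
```

```bash
python3 -c "
from h import *
st()
shaft('w6')
st()"
```

```text
t 10.6833 tcp cradle [-3.26 18.19 76.92] yaw of tool x in cradle deg 0.35 tilt [-8.e-04 -0.e+00 -1.e+00] F cradle [-0.52 -0.18 -0.77]
6408 y0 15.365395205003194 zmax 57.86426231965944
axis y(x=35), slope, z [ 1.5086e+01 -1.3000e-02  4.1100e+01] 0.58
25 [(0, np.float64(46.6)), (3, np.float64(51.6)), (7, np.float64(54.7)), (11, np.float64(56.4)), (15, np.float64(57.1)), (19, np.float64(56.7)), (23, np.float64(55.0)), (27, np.float64(51.6)), (31, np.float64(47.0))]
45 [(0, np.float64(46.4)), (3, np.float64(51.5)), (7, np.float64(54.8)), (11, np.float64(56.4)), (15, np.float64(57.1)), (19, np.float64(56.2)), (23, np.float64(54.9)), (27, np.float64(51.5)), (31, np.float64(45.7))]
55 [(0, np.float64(46.1)), (3, np.float64(52.0)), (7, np.float64(55.1)), (11, np.float64(56.7)), (15, np.float64(57.1)), (19, np.float64(56.4)), (23, np.float64(55.1)), (27, np.float64(51.6)), (31, np.float64(46.0))]
65 [(0, np.float64(47.3)), (3, np.float64(52.2)), (7, np.float64(55.4)), (11, np.float64(56.7)), (15, np.float64(57.2)), (19, np.float64(56.6)), (23, np.float64(54.9)), (27, np.float64(51.3)), (31, np.float64(46.2))]
75 [(0, np.float64(46.9)), (3, np.float64(52.3)), (7, np.float64(55.2)), (11, np.float64(56.8)), (15, np.float64(57.1)), (19, np.float64(56.5)), (23, np.float64(55.0)), (27, np.float64(51.2)), (31, np.float64(46.0))]
85 [(0, np.float64(47.9)), (3, np.float64(52.3)), (7, np.float64(55.3)), (11, np.float64(56.4)), (15, np.float64(57.3)), (19, np.float64(56.8)), (23, np.float64(54.8)), (27, np.float64(51.0)), (31, np.float64(45.6))]
t 10.7333 tcp cradle [-3.01 18.27 76.57] yaw of tool x in cradle deg 0.34 tilt [-2.e-04 -0.e+00 -1.e+00] F cradle [-1.01 -0.63  0.63]
```

View pics/w6.png

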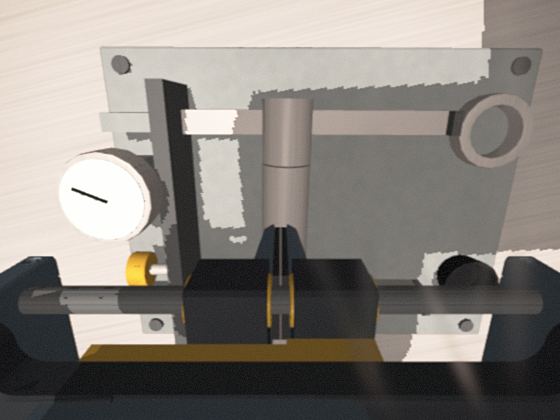

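drive_tool(steps=[{"fingers":0,"x":-0.5,"y":18,"z":0,"wx":0,"wy":0,"wz":0},{"fingers":0,"x":-0.5,"y":36,"z":0,"wx":0,"wy":0,"wz":0},{"fingers":0,"x":-0.5,"y":36,"z":0,"wx":0,"wy":0,"wz":0},{"fingers":0,"x":-0.5,"y":36,"z":15,"wx":0,"wy":0,"wz":0},{"fingers":0,"x":-0.5,"y":36,"z":30,"wx":0,"wy":0,"wz":0}])

```text
time_s: 11.15
ee_pos: [0.579, -0.0094, 0.0465]
tcp_rot: [0.111, 0.994, -0.0, 0.001]
force: [1.1, -0.7, -1.5]
gripper_width: 0.0005
```

drive_tool(steps=[{"fingers":0,"x":0,"y":0,"z":15,"wx":0,"wy":0,"wz":0},{"fingers":0,"x":0,"y":0,"z":21,"wx":0,"wy":0,"wz":0},{"fingers":0,"x":0,"y":0,"z":21,"wx":0,"wy":0,"wz":0},{"fingers":0,"x":0,"y":0,"z":21,"wx":0,"wy":0,"wz":0}])

```text
time_s: 11.48
ee_pos: [0.5784, -0.0096, 0.0257]
tcp_rot: [0.111, 0.994, -0.0, -0.0]
force: [0.1, -1.1, 0.1]
gripper_width: 0.0005
```

```bash
python3 -c "
from h import *
st()
read_camera('scene'); shaft('w7')
st()"
```

```text
t 11.4833 tcp cradle [ -3.11 -17.57  25.73] yaw of tool x in cradle deg 0.34 tilt [ 8.e-04 -1.e-04 -1.e+00] F cradle [-0.3   1.04  0.13]
11451 y0 12.476797559528377 zmax 57.7633911283246
axis y(x=35), slope, z [ 1.5197e+01 -1.1000e-02  4.1080e+01] 0.56
25 [(0, np.float64(45.4)), (3, np.float64(51.4)), (7, np.float64(54.9)), (11, np.float64(56.5)), (15, np.float64(57.2)), (19, np.float64(56.7)), (23, np.float64(55.1)), (27, np.float64(51.7)), (31, np.float64(47.5))]
45 [(0, np.float64(45.5)), (3, np.float64(51.8)), (7, np.float64(55.0)), (11, np.float64(56.4)), (15, np.float64(57.1)), (19, np.float64(56.4)), (23, np.float64(54.7)), (27, np.float64(51.8)), (31, np.float64(46.9))]
55 [(0, np.float64(45.7)), (3, np.float64(52.1)), (7, np.float64(55.1)), (11, np.float64(56.6)), (15, np.float64(57.1)), (19, np.float64(56.6)), (23, np.float64(54.8)), (27, np.float64(51.1)), (31, np.float64(47.1))]
65 [(0, np.float64(46.0)), (3, np.float64(52.2)), (7, np.float64(55.0)), (11, np.float64(56.8)), (15, np.float64(57.0)), (19, np.float64(56.5)), (23, np.float64(54.9)), (27, np.float64(51.4)), (31, np.float64(46.8))]
75 [(0, np.float64(46.4)), (3, np.float64(52.0)), (7, np.float64(55.2)), (11, np.float64(56.5)), (15, np.float64(57.1)), (19, np.float64(56.4)), (23, np.float64(54.7)), (27, np.float64(51.5)), (31, np.float64(46.4))]
85 [(0, np.float64(46.6)), (3, np.float64(52.4)), (7, np.float64(55.2)), (11, np.float64(56.7)), (15, np.float64(57.3)), (19, np.float64(56.5)), (23, np.float64(54.6)), (27, np.float64(50.9))]
t 11.5833 tcp cradle [ -3.74 -17.72  26.49] yaw of tool x in cradle deg 0.35 tilt [-9.e-04  1.e-04 -1.e+00] F cradle [-0.32  0.42  0.58]
```

View pics/w7.png

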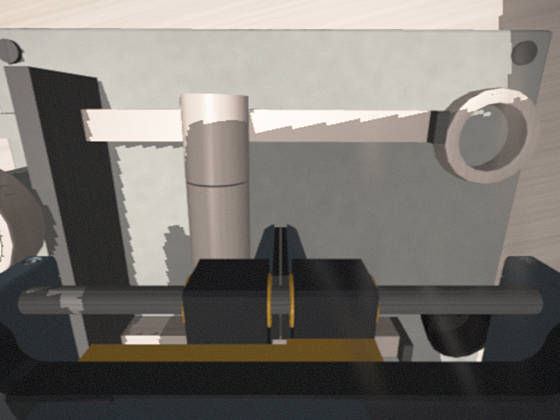

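drive_tool(steps=[{"fingers":0,"x":0,"y":-3,"z":0,"wx":0,"wy":0,"wz":0},{"fingers":0,"x":0,"y":-6,"z":0,"wx":0,"wy":0,"wz":0},{"fingers":0,"x":0,"y":-8,"z":0,"wx":0,"wy":0,"wz":0},{"fingers":0,"x":0,"y":-10,"z":0,"wx":0,"wy":0,"wz":0},{"fingers":0,"x":0,"y":-12,"z":0,"wx":0,"wy":0,"wz":0}])

```text
time_s: 12.0
ee_pos: [0.5764, -0.021, 0.0264]
tcp_rot: [0.111, 0.994, 0.0, 0.001]
force: [1.6, 5.9, 4.1]
gripper_width: 0.0005
```

drive_tool(steps=[{"fingers":0,"x":0,"y":-2,"z":0,"wx":0,"wy":0,"wz":0},{"fingers":0,"x":0,"y":-4,"z":0,"wx":0,"wy":0,"wz":0},{"fingers":0,"x":0,"y":-6,"z":0,"wx":0,"wy":0,"wz":0},{"fingers":0,"x":0,"y":-8,"z":0,"wx":0,"wy":0,"wz":0},{"fingers":0,"x":0,"y":-10,"z":0,"wx":0,"wy":0,"wz":0}])

```text
time_s: 12.42
ee_pos: [0.5743, -0.0307, 0.0264]
tcp_rot: [0.111, 0.994, 0.0, 0.001]
force: [2.2, 7.0, 5.1]
gripper_width: 0.0004
```

```bash
python3 -c "
from h import *
st()
shaft('w8')"
```

```text
t 12.4167 tcp cradle [-3.89  3.95 26.36] yaw of tool x in cradle deg 0.33 tilt [-1.2e-03  8.0e-04 -1.0e+00] F cradle [-0.57 -7.37  5.07]
11225 y0 28.338598930516895 zmax 57.7174701609223
axis y(x=35), slope, z [3.0662e+01 4.0000e-03 4.1093e+01] 0.54
25 [(14, np.float64(45.8)), (18, np.float64(51.7)), (22, np.float64(54.8)), (26, np.float64(56.7)), (30, np.float64(57.0)), (34, np.float64(56.6)), (38, np.float64(54.9)), (42, np.float64(51.6)), (46, np.float64(47.2))]
45 [(14, np.float64(45.3)), (18, np.float64(51.6)), (22, np.float64(54.8)), (26, np.float64(56.5)), (30, np.float64(57.1)), (34, np.float64(56.5)), (38, np.float64(54.9)), (42, np.float64(51.5)), (46, np.float64(47.3))]
55 [(14, np.float64(46.0)), (18, np.float64(51.7)), (22, np.float64(54.9)), (26, np.float64(56.7)), (30, np.float64(57.2)), (34, np.float64(56.7)), (38, np.float64(55.1)), (42, np.float64(52.0)), (46, np.float64(47.3))]
65 [(14, np.float64(45.6)), (18, np.float64(51.5)), (22, np.float64(54.9)), (26, np.float64(56.6)), (30, np.float64(57.2)), (34, np.float64(56.7)), (38, np.float64(55.0)), (42, np.float64(51.7)), (46, np.float64(46.8))]
75 [(14, np.float64(45.2)), (18, np.float64(51.5)), (22, np.float64(54.9)), (26, np.float64(56.7)), (30, np.float64(57.2)), (34, np.float64(56.5)), (38, np.float64(54.9)), (42, np.float64(52.1)), (46, np.float64(47.6))]
85 [(14, np.float64(46.1)), (18, np.float64(51.1)), (22, np.float64(55.1)), (26, np.float64(56.5)), (30, np.float64(56.9)), (34, np.float64(56.5)), (38, np.float64(55.2)), (42, np.float64(52.1)), (46, np.float64(48.0))]
```

drive_tool(steps=[{"fingers":0,"x":0,"y":-2.5,"z":0,"wx":0,"wy":0,"wz":0},{"fingers":0,"x":0,"y":-5,"z":0,"wx":0,"wy":0,"wz":0},{"fingers":0,"x":0,"y":-7.5,"z":0,"wx":0,"wy":0,"wz":0},{"fingers":0,"x":0,"y":-10,"z":0,"wx":0,"wy":0,"wz":0},{"fingers":0,"x":0,"y":-12,"z":0,"wx":0,"wy":0,"wz":0}])

```text
time_s: 12.88
ee_pos: [0.5716, -0.0425, 0.0264]
tcp_rot: [0.111, 0.994, 0.0, 0.001]
force: [1.6, 6.8, 5.2]
gripper_width: 0.0003
```

drive_tool(steps=[{"fingers":0,"x":0,"y":-2.5,"z":0,"wx":0,"wy":0,"wz":0},{"fingers":0,"x":0,"y":-5,"z":0,"wx":0,"wy":0,"wz":0},{"fingers":0,"x":0,"y":-7.5,"z":0,"wx":0,"wy":0,"wz":0},{"fingers":0,"x":0,"y":-10,"z":0,"wx":0,"wy":0,"wz":0},{"fingers":0,"x":0,"y":-12,"z":0,"wx":0,"wy":0,"wz":0}])

```text
time_s: 13.3
ee_pos: [0.5689, -0.0542, 0.0264]
tcp_rot: [0.111, 0.994, 0.0, 0.001]
force: [1.8, 7.0, 5.8]
gripper_width: 0.0004
```

drive_tool(steps=[{"fingers":0,"x":0,"y":-2,"z":0,"wx":0,"wy":0,"wz":0},{"fingers":0,"x":0,"y":-4,"z":0,"wx":0,"wy":0,"wz":0},{"fingers":0,"x":0,"y":-6,"z":0,"wx":0,"wy":0,"wz":0},{"fingers":0,"x":0,"y":-8,"z":0,"wx":0,"wy":0,"wz":0},{"fingers":0,"x":0,"y":-9,"z":0,"wx":0,"wy":0,"wz":0}])

```text
time_s: 13.72
ee_pos: [0.5669, -0.063, 0.0264]
tcp_rot: [0.111, 0.994, 0.0, 0.001]
force: [0.7, 6.5, 4.7]
gripper_width: 0.0004
```

```bash
python3 -c "
from h import *
st()
shaft('w9')"
```

```text
t 13.7167 tcp cradle [-4.02 37.05 26.37] yaw of tool x in cradle deg 0.33 tilt [-1.1e-03  7.0e-04 -1.0e+00] F cradle [ 0.8  -6.44  4.68]
11216 y0 61.47497595245566 zmax 57.74281026373736
axis y(x=35), slope, z [6.3756e+01 5.0000e-03 4.1102e+01] 0.54
25 [(47, np.float64(45.8)), (51, np.float64(51.7)), (55, np.float64(54.8)), (59, np.float64(56.5)), (63, np.float64(57.1)), (67, np.float64(56.5)), (71, np.float64(54.8)), (75, np.float64(51.9)), (79, np.float64(47.3))]
45 [(47, np.float64(45.3)), (51, np.float64(51.3)), (55, np.float64(54.9)), (59, np.float64(56.5)), (63, np.float64(57.2)), (67, np.float64(56.6)), (71, np.float64(54.9)), (75, np.float64(51.7)), (79, np.float64(46.2))]
55 [(47, np.float64(45.8)), (51, np.float64(51.7)), (55, np.float64(54.8)), (59, np.float64(56.8)), (63, np.float64(57.1)), (67, np.float64(56.7)), (71, np.float64(55.2)), (75, np.float64(52.1)), (79, np.float64(47.2))]
65 [(47, np.float64(45.0)), (51, np.float64(51.5)), (55, np.float64(54.8)), (59, np.float64(56.6)), (63, np.float64(57.2)), (67, np.float64(56.7)), (71, np.float64(55.2)), (75, np.float64(51.9)), (79, np.float64(47.5))]
75 [(47, np.float64(45.6)), (51, np.float64(51.4)), (55, np.float64(54.8)), (59, np.float64(56.7)), (63, np.float64(57.2)), (67, np.float64(56.8)), (71, np.float64(55.3)), (75, np.float64(52.1)), (79, np.float64(47.5))]
85 [(47, np.float64(45.2)), (51, np.float64(51.5)), (55, np.float64(54.7)), (59, np.float64(56.7)), (63, np.float64(57.3)), (67, np.float64(56.8)), (71, np.float64(55.1)), (75, np.float64(52.0)), (79, np.float64(47.1))]
```

5.6 mm to go. I'll creep in until the force rises.

drive_tool(steps=[{"fingers":0,"x":0,"y":-1,"z":0,"wx":0,"wy":0,"wz":0},{"fingers":0,"x":0,"y":-2,"z":0,"wx":0,"wy":0,"wz":0},{"fingers":0,"x":0,"y":-3,"z":0,"wx":0,"wy":0,"wz":0},{"fingers":0,"x":0,"y":-4,"z":0,"wx":0,"wy":0,"wz":0},{"fingers":0,"x":0,"y":-4.6,"z":0,"wx":0,"wy":0,"wz":0}])

```text
time_s: 14.18
ee_pos: [0.5659, -0.0674, 0.0264]
tcp_rot: [0.111, 0.994, 0.0, 0.001]
force: [1.1, 7.0, 4.4]
gripper_width: 0.0003
```

drive_tool(steps=[{"fingers":0,"x":0,"y":-0.3,"z":0,"wx":0,"wy":0,"wz":0},{"fingers":0,"x":0,"y":-0.6,"z":0,"wx":0,"wy":0,"wz":0},{"fingers":0,"x":0,"y":-0.6,"z":0,"wx":0,"wy":0,"wz":0}])

```text
time_s: 14.43
ee_pos: [0.5658, -0.068, 0.0264]
tcp_rot: [0.111, 0.994, 0.0, 0.001]
force: [1.6, 6.8, 4.9]
gripper_width: 0.0002
```

drive_tool(steps=[{"fingers":0,"x":0,"y":-0.3,"z":0,"wx":0,"wy":0,"wz":0},{"fingers":0,"x":0,"y":-0.5,"z":0,"wx":0,"wy":0,"wz":0},{"fingers":0,"x":0,"y":-0.5,"z":0,"wx":0,"wy":0,"wz":0}])

```text
time_s: 14.68
ee_pos: [0.5657, -0.0684, 0.0264]
tcp_rot: [0.111, 0.994, 0.0, 0.001]
force: [0.8, 6.7, 5.2]
gripper_width: 0.0007
```

```bash
python3 -c "
from h import *
st()"
```

```text
t 14.6833 tcp cradle [-4.07 42.63 26.37] yaw of tool x in cradle deg 0.33 tilt [-1.1e-03  7.0e-04 -1.0e+00] F cradle [ 0.75 -6.7   5.21]
```

drive_tool(steps=[{"fingers":0,"x":0,"y":-0.3,"z":0,"wx":0,"wy":0,"wz":0},{"fingers":0,"x":0,"y":-0.5,"z":0,"wx":0,"wy":0,"wz":0},{"fingers":0,"x":0,"y":-0.5,"z":0,"wx":0,"wy":0,"wz":0}])

```text
time_s: 14.93
ee_pos: [0.5656, -0.0689, 0.0264]
tcp_rot: [0.111, 0.994, 0.0, 0.001]
force: [2.0, 6.5, 4.5]
gripper_width: 0.0003
```

drive_tool(steps=[{"fingers":0,"x":0,"y":-0.3,"z":0,"wx":0,"wy":0,"wz":0},{"fingers":0,"x":0,"y":-0.5,"z":0,"wx":0,"wy":0,"wz":0},{"fingers":0,"x":0,"y":-0.5,"z":0,"wx":0,"wy":0,"wz":0}])

```text
time_s: 15.18
ee_pos: [0.5656, -0.069, 0.0264]
tcp_rot: [0.111, 0.994, 0.001, 0.001]
force: [2.9, 12.3, 4.0]
gripper_width: 0.0004
```

```bash
python3 -c "
from h import *
st()"
```

```text
t 15.1833 tcp cradle [-4.04 43.16 26.36] yaw of tool x in cradle deg 0.32 tilt [-0.0011  0.0013 -1.    ] F cradle [ -0.02 -12.59   4.01]
```

Force is rising, so one end at least is touching. I'll push 1 mm further to square it up.

drive_tool(steps=[{"fingers":0,"x":0,"y":-0.3,"z":0,"wx":0,"wy":0,"wz":0},{"fingers":0,"x":0,"y":-0.6,"z":0,"wx":0,"wy":0,"wz":0},{"fingers":0,"x":0,"y":-0.6,"z":0,"wx":0,"wy":0,"wz":0}])

```text
time_s: 15.43
ee_pos: [0.5656, -0.0691, 0.0264]
tcp_rot: [0.111, 0.994, 0.001, 0.001]
force: [4.8, 16.6, 4.7]
gripper_width: 0.0003
```

```bash
python3 -c "
from h import *
st()"
```

```text
t 15.4333 tcp cradle [-4.07 43.26 26.37] yaw of tool x in cradle deg 0.32 tilt [-0.0012  0.0019 -1.    ] F cradle [ -0.92 -17.24   4.75]
```

drive_tool(steps=[{"fingers":0,"x":0,"y":1,"z":0,"wx":0,"wy":0,"wz":0},{"fingers":0,"x":0,"y":4,"z":0,"wx":0,"wy":0,"wz":0},{"fingers":0,"x":0,"y":15,"z":0,"wx":0,"wy":0,"wz":0},{"fingers":0,"x":0,"y":25,"z":0,"wx":0,"wy":0,"wz":0},{"fingers":0,"x":0,"y":25,"z":0,"wx":0,"wy":0,"wz":0}])

```text
time_s: 15.85
ee_pos: [0.5707, -0.044, 0.0258]
tcp_rot: [0.111, 0.994, 0.0, -0.0]
force: [-0.3, 0.6, -0.3]
gripper_width: 0.0003
```

drive_tool(steps=[{"fingers":0,"x":0,"y":0,"z":-40,"wx":0,"wy":0,"wz":0},{"fingers":0,"x":-5,"y":0,"z":-80,"wx":0,"wy":0,"wz":0},{"fingers":0,"x":-25,"y":0,"z":-120,"wx":0,"wy":0,"wz":0},{"fingers":0,"x":-45,"y":0,"z":-160,"wx":0,"wy":0,"wz":0},{"fingers":0,"x":-55,"y":0,"z":-180,"wx":0,"wy":0,"wz":0}])

```text
time_s: 16.27
ee_pos: [0.626, -0.0581, 0.2099]
tcp_rot: [0.111, 0.994, -0.0, 0.002]
force: [-0.3, 0.2, 0.4]
gripper_width: 0.0005
```

drive_tool(steps=[{"fingers":0,"x":0,"y":0,"z":0,"wx":0,"wy":0,"wz":0},{"fingers":0,"x":0,"y":0,"z":0,"wx":0,"wy":0,"wz":0},{"fingers":0,"x":0,"y":0,"z":0,"wx":0,"wy":0,"wz":0},{"fingers":0,"x":0,"y":0,"z":0,"wx":0,"wy":0,"wz":0},{"fingers":0,"x":0,"y":0,"z":0,"wx":0,"wy":0,"wz":0}])

```text
time_s: 16.68
ee_pos: [0.623, -0.0577, 0.2045]
tcp_rot: [0.111, 0.994, 0.0, -0.001]
force: [0.3, 1.0, -0.5]
gripper_width: 0.0006
```

Run:
```python
from h import *
from scipy.optimize import least_squares
st()
im,d=read_camera('scene'); save('scene9.png',im)
i,T=cam('wrist'); im,d=read_camera('wrist'); save('w10.png',im)
v,u=np.mgrid[:420,:560]; Q=(pts(i,T,u,v,d)*1000)[:225].reshape(-1,3)
c=np.c_[(Q[:,:2]-o)@xd,(Q[:,:2]-o)@yd,Q[:,2]]
m=(c[:,1]>52)&(c[:,1]<83)&(c[:,2]>43)&(c[:,2]<62)&(abs(c[:,0])<100); q=c[m]
print('ends',np.percentile(q[:,0],[.5,99.5]))
f=lambda p: np.hypot(q[:,1]-p[0]-p[1]*q[:,0],q[:,2]-p[2]-p[3]*q[:,0])-16
r=least_squares(f,[69,0,41,0],loss='soft_l1'); print('axis',r.x.round(3),np.std(f(r.x)).round(2),'y at -70,70',r.x[0]-70*r.x[1],r.x[0]+70*r.x[1])
m=(c[:,2]>58)&(c[:,2]<62)&(c[:,1]>80)&(c[:,1]<92); q=c[m]
for a in (-70,-35,0,35,70):
    k=abs(q[:,0]-a)<10; print('fence',a,k.sum(),np.percentile(q[k,1],[1,5]) if k.any() else '')
```

```text
t 16.6833 tcp cradle [-57.43  19.13 204.52] yaw of tool x in cradle deg 0.36 tilt [ 2.6e-03 -1.0e-04 -1.0e+00] F cradle [-0.03 -1.08 -0.47]
ends [-94.52178933  83.45847263]
axis [6.9435e+01 5.0000e-03 4.1098e+01 0.0000e+00] 0.64 y at -70,70 69.08799092439992 69.78117407039193
fence -70 127 [84.88352166 85.17545507]
fence -35 134 [85.15307306 85.30781322]
fence 0 147 [85.19104372 85.35579236]
fence 35 151 [85.43942219 85.60376612]
fence 70 165 [85.6284052  85.77022102]
```

View pics/w10.png

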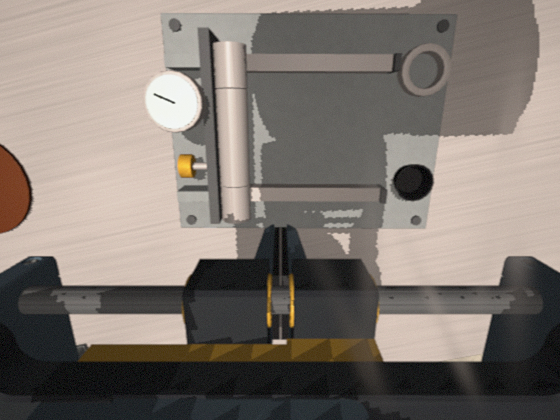

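View pics/scene9.png

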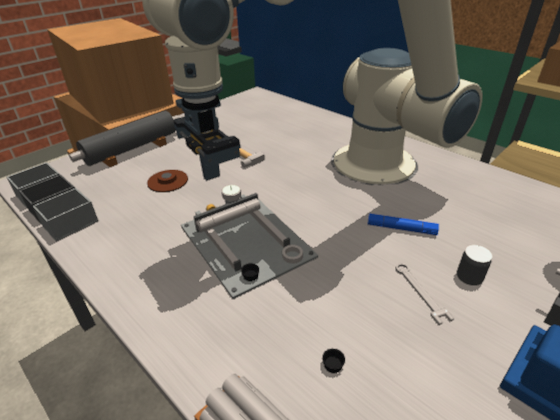

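Run:
```python
from h import *
i,T=cam('wrist'); im,d=read_camera('wrist'); im,d=read_camera('wrist')
for (u,v) in [(234,88),(236,187),(230,43),(236,219)]:
    p=pts(i,T,u,v,d[v,u])*1000; print((u,v),((p[:2]-o)@xd).round(1),((p[:2]-o)@yd).round(1),p[2].round(1))
v,u=np.mgrid[:420,:560]; Q=(pts(i,T,u,v,d)*1000)[:225].reshape(-1,3)
c=np.c_[(Q[:,:2]-o)@xd,(Q[:,:2]-o)@yd,Q[:,2]]
for sx in(-70,70):
    k=(abs(c[:,2]-30)<2)&(abs(c[:,0]-sx)<13)&(c[:,1]>-60)&(c[:,1]<40); print(np.percentile(c[k,0],[3,97]))
k=(c[:,2]>58)&(c[:,2]<62)&(c[:,1]>86)&(c[:,1]<94);print('fence ends',np.percentile(c[k,0],[.5,99.5]))
```

```text
(234, 88) 43.2 65.1 55.5
(236, 187) -55.5 66.5 56.0
(230, 43) 82.6 67.4 55.7
(236, 219) -91.2 67.5 57.0
[-77.09015621 -61.40504389]
[62.66758432 78.06876655]
fence ends [-92.69491341  94.32898733]
```

```bash
python3 -c "
from h import *
st(); print(sign_off())"
```

```text
t 16.8833 tcp cradle [-58.17  19.2  205.32] yaw of tool x in cradle deg 0.35 tilt [ 1.e-03 -1.e-04 -1.e+00] F cradle [ 0.18 -0.05  0.06]
the job is handed in; nothing more can be done
None
```

The shaft is rolled over onto its flats and slid back against the fence, and I handed the job in at about 17 s of the 61 s allowed. The hand-in gives no verdict.

I rolled it away from the fence with four press-and-drag strokes of the shut fingers (about 10–20 N, with brief touch-down peaks up to 31 N). After it dropped onto its flats, I pushed it back at mid-length until the force rose to 17 N, then backed off.

My last checks, from the wrist camera:
- **Flats down:** the axis is 41.1 mm above the underside of the cradle, where 41 mm was wanted. The flats themselves cannot be seen from above.
- **Against the fence:** the axis sits 15.8 to 16.0 mm from the fence face at both rails, which is touching and square.
- **Along its length:** it is about 6 to 7 mm off the cradle's middle, from where the flats begin; the limit is 12 mm. It began about 4 mm off and drifted slightly; I did not correct this.
- **The rest:** the race, both cups, the end plate, the spanner and the tin look unmoved in the pictures. The arm now hides most of the mallet from the scene camera, so I could not fully check it. The arm was clear, with no force on it.

Two of the rolling strokes moved the shaft less than half the finger travel, so I used four strokes where I had expected three.

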